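Sweep loose bearings and a nut into the parts tray

ROBOT

A 6-joint arm with a two-finger parallel gripper is mounted at the origin on a cart in front of the work surface, level with it; the furniture and walls round the work are solid. World frame = base frame: x ahead of the robot, y to its left, z up, the work surface at z = 0. Lengths are in m, angles in rad, forces in N, time in s.
With the tool pointing down it reaches from about 0.3 to 0.825 m from the base axis. Payload 5.4 kg.
Tool frame: the origin (TCP) lies at the very end of the fingers, on their centre line; the grasp point (between the pads) lies 19 mm behind it; z points along the fingers, x is the direction in which the jaws open and shut, and the axes are right-handed (so a half turn about z gives the same grasp; the last joint's range is limited). The gripper opens to 92 mm and grips with 3 to 60 N. Pads are 20 mm wide; open, the fingers measure 128 mm over their backs; the gripper's body (75 mm by 189 mm) begins 69 mm behind the grasp point.
Start: joints at [1.086, 0.158, 1.597, -0, 1.386, -0.21], TCP at [0.156, 0.553, 0.215] pointing down, gripper open.
Joint ranges: [-2.91, 2.91], [-0.94, 2.29], [0.18, 2.7], [-1.29, 4.43], [0.17, 2.64], [-3, 3]. Speed limits (rad/s): [2.57, 2.57, 3.14, 3.14, 3.14, 3.14].

INTERFACE

Orientations are given as a rotation vector (axis times angle).
In Python, from workcell import bot gives the robot as it stands. Calls block until the motion is done:
- bot.goto(position, orientation): joint-space move of the TCP to a pose.
- bot.line_to(position, rot=None, max_speed=0.15): straight line of the TCP; rot=None keeps the orientation; max_speed is the mean speed in m/s.
- bot.set_joints(angles): joint-space move.
- bot.set_gripper(opening, newtons=None): opening from 0.0 (shut) to 1.0 (fully open); newtons is the grip in N (None keeps the last); returns when the fingers have stopped.
- bot.hold(seconds).
- bot.inverse_kinematics(position, orientation): joint angles nearest the present ones, or None.
- bot.read_camera(name): name is "scene" or "side" or "wrist"; returns a dict with "pixels" (384x512x3 uint8, blue, green, red), "fx", "fy", "cx", "cy" (pixels), "R" (3x3) and "t" (3): a world point X has camera coordinates R X + t. Camera axes: x right, y down, z forward; pixel columns grow to the right and rows downward; lengths in m; the calibration is good to about 2 mm. A picture is of the moment at which its call begins. There is no depth.
A pose or a line that the arm cannot do raises bot.MotionError and nothing moves.
- bot.job_done(): hands the job in, once; it reports no verdict.
Readings, each from a call of its own:
- bot.current_clock(): time.
- bot.current_joints(): joint angles.
- bot.current_joint_vel(): joint speeds.
- bot.current_effort(): joint torques, N m.
- bot.current_ee_pos(): TCP position.
- bot.current_tool_rot(): TCP orientation.
- bot.current_contact_force(): force on the tool from outside, world axes, zero at the start.
- bot.current_ft_torque(): the same for the moment, N m.
- bot.current_opening(): opening from 0.0 (shut) to 1.0 (fully open).
Only numpy, scipy, OpenCV 4.12 (cv2) and the standard library are available. Lean on these libraries where they do the work, as an engineer would, in place of code of your own. Each camera call takes 0.05 s, during which the arm holds its last target.

TASK

Clear the loose hardware off the bench: with the fingertips, sweep both ball bearings and the big lock nut that lie in front of the green parts tray along the bench top through its open front, so that all three lie flat and fully inside the tray. Only slide them, never pick them up, and leave the spacer, the pistons, the tape roll and the brake pad where they are.

Things in the scene. Friction and masses are not known exactly. Their poses are not given: they have to be found in the camera images.
- parts_tray: Low green open-fronted parts tray, fixed to the bench. Origin on the bench at the middle of its floor; +x points from the open front (x = -65 mm) to the back wall (inner face x = +65 mm), z up. Side walls: inner faces at y = +-95 mm. Walls 4 mm thick, 35 mm high. No sill: the grey floor is level with the bench. The parts to sweep lie before the open front, on its -x side.
- bearing_1: The larger steel ball bearing, lying flat: 47 mm diameter, 14 mm high, about 80 g. Origin at the centre of its underside, z up. Loose; to be swept in.
- bearing_2: The smaller steel ball bearing, lying flat: 40 mm diameter, 14 mm high, about 80 g. Origin at the centre of its underside, z up. Loose; to be swept in.
- lock_nut: Large steel hexagonal lock nut, lying flat: 36 mm across flats, 41 mm across corners, 16 mm high, about 70 g. Origin at the centre of its underside, z up. Loose; to be swept in.
- hub_spacer: Plain alloy spacer, an upright tube of 38 mm diameter, 30 mm high. Origin at the centre of its underside. Loose; leave it alone.
- piston_1: Larger alloy piston standing on its skirt, 60 mm diameter, 54 mm high. Origin at the centre of its underside. Loose; leave it alone.
- piston_2: Smaller piston, 54 mm diameter, 48 mm high. Origin at the centre of its underside. Loose; leave it alone.
- tape_roll: Roll of black tape lying flat, 66 mm diameter, 19 mm high. Origin at the centre of its underside. Loose; leave it alone.
- brake_pad_1: Dark brake pad lying flat, 42 mm (x) by 84 mm (y), 12 mm high. Origin at the centre of its underside. Loose; leave it alone.

How it is judged:
At the end, for the whole second after the job is handed in: Both bearings and the lock nut lie flat (underside under 6 mm up, tilt under 0.15 rad) and at rest in the tray: each one's centre is between the side walls, before the back wall and at least 20 mm past the tray's front edge (x of bearing_1 in the frame of parts_tray between -0.045 and 0.065 m and y of bearing_1 in the frame of parts_tray between -0.095 and 0.095 m and height (world z) of each of bearing_1, bearing_2, lock_nut below 0.006 m and angle between each of bearing_1, bearing_2, lock_nut's own z axis and vertical below 0.15 rad and linear speed of each of bearing_1, bearing_2, lock_nut below 0.01 m/s and x of bearing_2 in the frame of parts_tray between -0.045 and 0.065 m and y of bearing_2 in the frame of parts_tray between -0.095 and 0.095 m and x of lock_nut in the frame of parts_tray between -0.045 and 0.065 m and y of lock_nut in the frame of parts_tray between -0.095 and 0.095 m); the robot touches nothing.
It fails at once if a bearing or the nut is lifted or carried (its underside centre rises more than 12 mm above the bench) (height (world z) of any of bearing_1, bearing_2, lock_nut above 0.012 m).
It fails at once if a thing to be left alone (spacer, piston, tape roll, brake pad) is shifted by more than 15 mm (distance of any of hub_spacer, piston_1, piston_2, tape_roll, brake_pad_1 from where it was at the start of the episode above 0.015 m).
It also fails if it takes over 53 s, if anything falls off the work surface, if the arm or the gripper's body presses on something with over 40 N, if the wrist force passes 120 N, or if a joint passes its speed limit or range.

## Working session

There is one attempt and no reset: what is moved stays moved. The work goes in short steps, each a Python script; the robot and the scene stay as the last script left them, time stands still between calls to the robot, and variables do not carry over. Pictures are saved under pics/ and viewed, and the job is handed in when it is done.

```bash
mkdir -p pics; ls; python3 - <<'E'
from workcell import bot
import cv2
for n in ("scene","side","wrist"):
    c=bot.read_camera(n); cv2.imwrite(f"pics/{n}0.png",c["pixels"])
    print(n,c["fx"],c["cx"],c["cy"],c["R"],c["t"])
print(bot.current_tool_rot(),bot.current_clock())
E
```

```text
pics
scene 368.98775560058965 255.09465938766664 196.39663258098932 [[ 0.7617178  -0.64773952  0.01481608]
 [-0.37361863 -0.45781451 -0.80673106]
 [ 0.5293346   0.60896584 -0.59073301]] [-0.58628143  0.13473569  0.92445847]
side 390.57175207467856 253.95384685667034 188.66165779018516 [[-0.88357373 -0.46826732 -0.00481486]
 [-0.26764955  0.51341152 -0.81533572]
 [ 0.38426708 -0.71912053 -0.57896846]] [0.39591895 0.26813987 0.51120521]
wrist 301.30810882464004 253.13499654409293 193.5691382474741 [[ 0.27117208  0.96252831 -0.0022238 ]
 [ 0.92753328 -0.26069424  0.26780688]
 [ 0.25719197 -0.0746844  -0.96347005]] [-0.57444341 -0.02993392  0.39069668]
[ 2.50428521e+00  1.89586960e+00 -2.02255032e-03] 0.15
```

View pics/scene0.png

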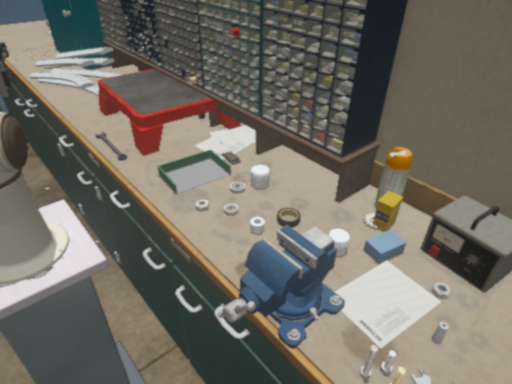

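View pics/side0.png

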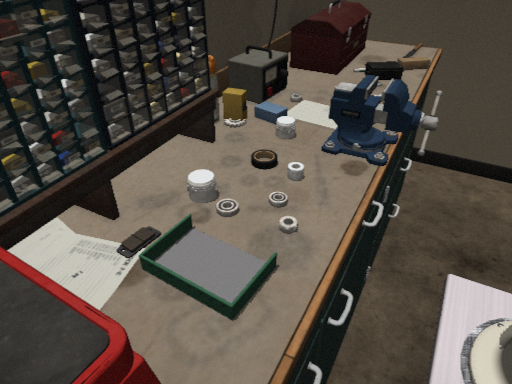

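View pics/wrist0.png

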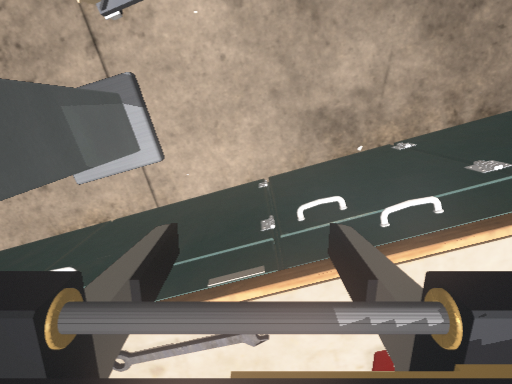

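The side view shows the tray at about (210,265). In front of it are the large bearing (228,207), the small bearing (278,199) and the nut (288,224). The spacer is at (296,171), piston_1 at (201,186), the tape at (264,158) and the pad at (139,241). Next I'll enlarge both views to measure these.

```bash
python3 - <<'E'
import cv2
a=cv2.imread("pics/side0.png")[145:315,125:325]; b=cv2.imread("pics/scene0.png")[140:245,150:310]
cv2.imwrite("pics/side_z.png",cv2.resize(a,None,fx=3.5,fy=3.5,interpolation=cv2.INTER_CUBIC))
cv2.imwrite("pics/scene_z.png",cv2.resize(b,None,fx=5,fy=5,interpolation=cv2.INTER_CUBIC))
E
```

```text
(no output)
```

View pics/side_z.png

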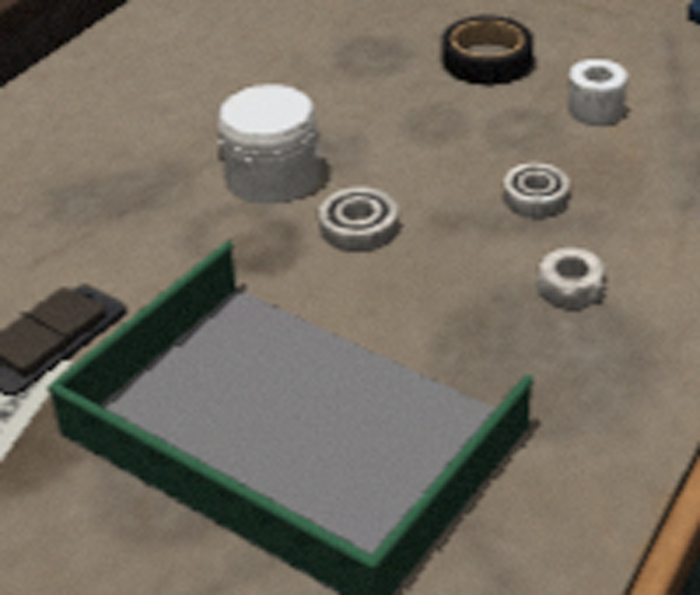

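View pics/scene_z.png

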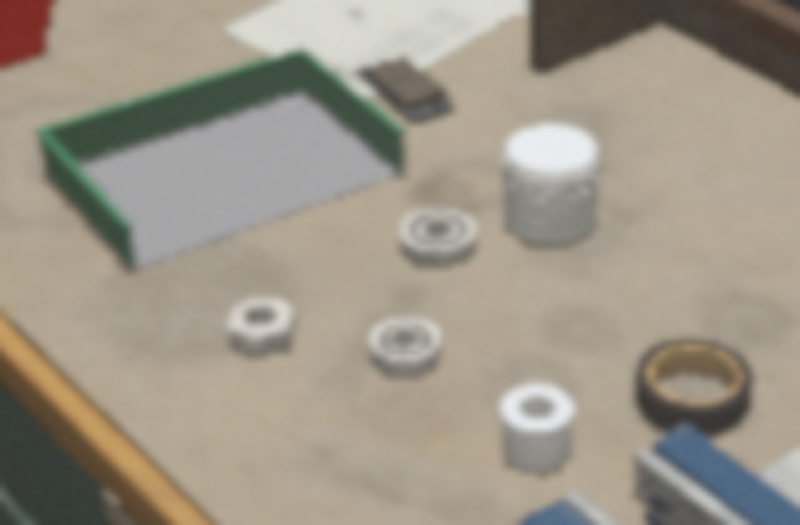

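```bash
cat > h.py <<'E'
from workcell import bot
import numpy as np, cv2
def ray(c,u,v,z):
    d=np.array([(u-c["cx"])/c["fx"],(v-c["cy"])/c["fy"],1.])
    o=-c["R"].T@c["t"]; w=c["R"].T@d
    return o+w*(z-o[2])/w[2]
def zp(p,s,off): return [(p[0]+.5)/s-.5+off[0],(p[1]+.5)/s-.5+off[1]]
E
python3 - <<'E'
from h import *
np.set_printoptions(precision=4,suppress=True)
cs,cd=bot.read_camera("scene"),bot.read_camera("side")
P=dict(b1=((359,210),(438,230),.014),b2=((536,183),(405,338),.014),nut=((571,267),(260,315),.016),
 spacer=((598,73),(537,406),.03),pist=((267,112),(551,150),.054),tape=((488,40),(693,372),.019),
 pad=((62,322),(408,83),.012),
 fl_L=((527,378),(130,232),.035),fl_R=((230,244),(403,132),.035),bk_R=((56,385),(302,53),.035),bk_L=((374,558),(43,131),.035),floorL=((493,403),(134,266),0),floorR=((238,290),(398,172),0))
for k,(a,b,z) in P.items():
    print(k,ray(cd,*zp(a,3.5,(125,145)),z)[:2],ray(cs,*zp(b,5,(150,140)),z)[:2])
E
```

```text
b1 [ 0.5813 -0.1315] [ 0.5833 -0.1333]
b2 [ 0.4987 -0.2053] [ 0.5014 -0.207 ]
nut [ 0.4462 -0.1397] [ 0.4481 -0.1388]
spacer [ 0.5056 -0.3169] [ 0.5078 -0.3151]
pist [ 0.6536 -0.1459] [ 0.6563 -0.1547]
tape [ 0.5987 -0.3382] [ 0.6028 -0.338 ]
pad [0.6746 0.0266] [0.6809 0.0252]
fl_L [ 0.4226 -0.0308] [ 0.421  -0.0432]
fl_R [ 0.6142 -0.0488] [ 0.6163 -0.055 ]
bk_R [0.6259 0.0811] [0.6252 0.0721]
bk_L [0.4343 0.0978] [0.4367 0.092 ]
floorL [ 0.4448 -0.0386] [ 0.4271 -0.0301]
floorR [ 0.614  -0.0504] [ 0.617  -0.0471]
```

Both views agree to a few mm. The tray centre is about (0.525, 0.021) with yaw about 85°. I'll sweep the nut first with slightly open fingertips (16 mm gap), so each part seats stably between the two tips.

```bash
cat >> h.py <<'E'
yaw=np.deg2rad(85); C=np.array([.525,.021])
ex=np.array([np.cos(yaw),np.sin(yaw)]); ey=np.array([-ex[1],ex[0]])
def W(x,y,z): return [*(C+x*ex+y*ey),z]
def T(p): d=np.array(p[:2])-C; return np.array([d@ex,d@ey])
a=(yaw-np.pi/2)/2
ROT=np.pi*np.array([np.cos(a),np.sin(a),0])
def sweep(p,lead,yend,xend=.015,first=False):
    x,y=T(p); y0=y+.0
    s=x-lead-.014
    hi=W(s,y0,.2 if first else .1)
    bot.goto(hi,ROT)
    bot.line_to(W(s,y0,.02),max_speed=.15); bot.line_to(W(s,y0,.005),max_speed=.05)
    print("down",bot.current_ee_pos(),bot.current_contact_force())
    bot.line_to(W(xend-lead,yend,.005),max_speed=.08)
    print("end",bot.current_ee_pos(),bot.current_contact_force())
    bot.line_to(W(xend-lead-.02,yend,.005),max_speed=.08)
    bot.line_to(W(xend-lead-.02,yend,.1),max_speed=.2)
    print(bot.current_clock())
def pic(n):
    for c in ("side","scene"):
        cv2.imwrite(f"pics/{c}{n}.png",bot.read_camera(c)["pixels"])
E
python3 - <<'E'
from h import *
for p in ((.447,-.139),(.5825,-.1325),(.5,-.206)): print(T(p))
bot.set_gripper(.174); print(bot.current_opening())
sweep((.447,-.139),.028,.055,first=True)
pic(1)
E
```

```text
[-0.1661893   0.06375827]
[-0.14790443 -0.0706596 ]
[-0.22831509  0.00512051]
0.17244258482347416
down [ 0.44301638 -0.18062421  0.00459889] [0.18706779 0.92474922 0.06393689]
end [0.46905322 0.01273206 0.00496531] [0.50516615 0.53173523 0.26925203]
9.625
```

View pics/side1.png

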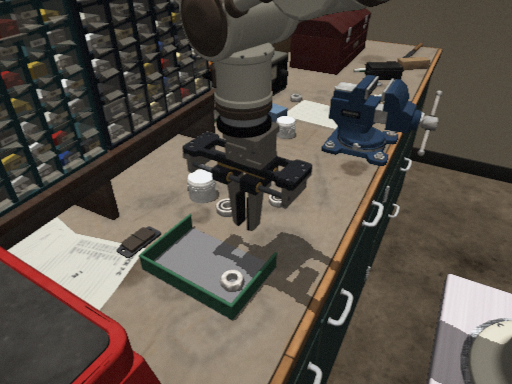

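View pics/scene1.png

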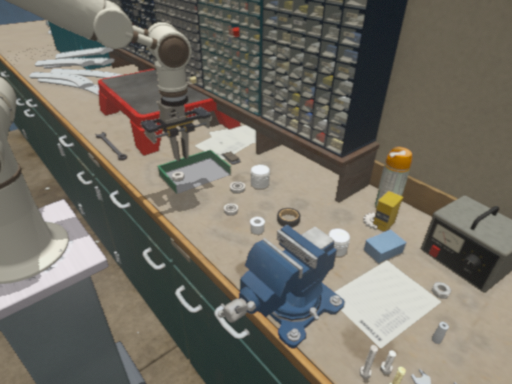

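The nut now lies inside the tray, at side (232,280) and scene (178,176), and everything else is unmoved. Next I'll sweep both bearings.

```bash
python3 - <<'E'
from h import *
sweep((.5825,-.1325),.032,-.055)
sweep((.5,-.206),.0285,0.0)
bot.line_to(W(-.12,0,.25),max_speed=.25)
bot.set_joints([1.086, 0.158, 1.597, -0, 1.386, -0.21])
print(bot.current_clock())
pic(2)
for n in ("side","scene"):
    im=cv2.imread(f"pics/{n}2.png")
    a,s=(im[145:315,125:325],3.5) if n=="side" else (im[140:245,150:310],5)
    cv2.imwrite(f"pics/{n}2z.png",cv2.resize(a,None,fx=s,fy=s,interpolation=cv2.INTER_CUBIC))
E
```

```text
down [ 0.57825177 -0.17821521  0.00467944] [-0.04262059 -0.10036108  0.83152299]
end [ 0.57830365 -0.00086861  0.00497032] [-0.35005496 -0.79470756  0.69743652]
15.0833
down [ 0.49605605 -0.24818999  0.00471079] [ 0.29627989 -0.28207776  0.23022455]
end [0.52378592 0.00746542 0.00499688] [-0.43866491 -1.53964757 -0.50297274]
21.5667
25.0417
```

View pics/side2z.png

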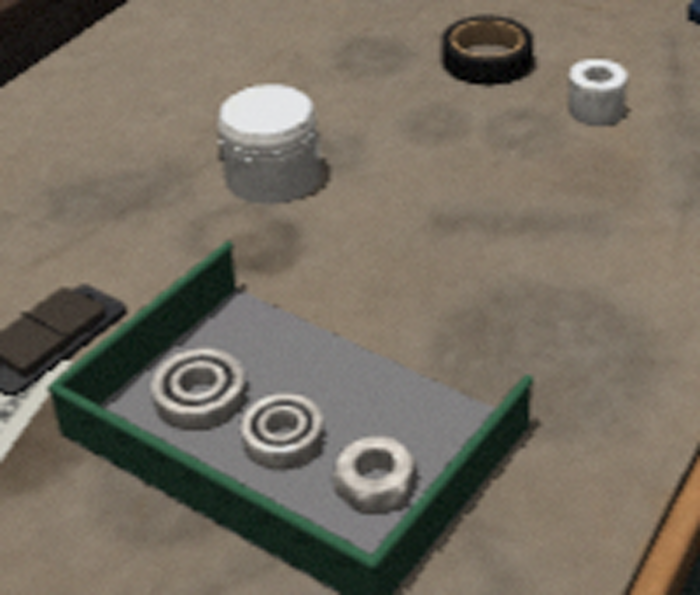

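View pics/scene2z.png

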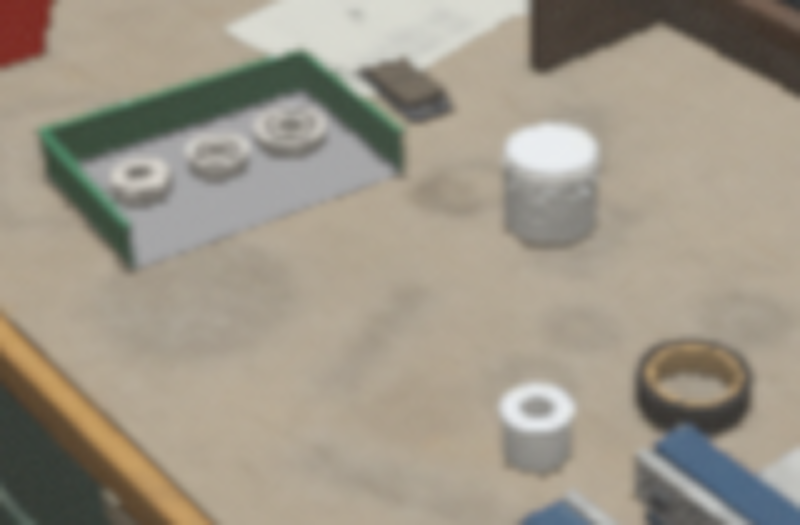

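All three parts lie flat inside the tray: in the side zoom at (197,383), (281,424) and (376,465). The other items sit at the same pixels as before. I'll compute the final positions, then hand in.

```bash
python3 - <<'E'
from h import *
cs,cd=bot.read_camera("scene"),bot.read_camera("side")
for k,a,b,z in (("b1",(198,380),(290,126),.014),("b2",(282,422),(217,150),.014),("nut",(376,462),(142,174),.016)):
    print(k,T(ray(cd,*zp(a,3.5,(125,145)),z)),T(ray(cs,*zp(b,5,(150,140)),z)))
bot.job_done()
E
```

```text
b1 [ 0.01354077 -0.05488414] [ 0.01043489 -0.05659374]
b2 [1.31423896e-02 6.17756232e-05] [ 0.01076373 -0.00192762]
nut [0.01056482 0.05578701] [0.00885565 0.05276808]
the job is handed in; nothing more can be done
```

I swept the lock nut, then bearing_1, then bearing_2 into the tray with the fingertips slightly open. I backed off, raised the arm clear and handed the job in after about 25 s of the allowed 53 s.

- **Final positions:** the last camera check put the three centres at x of about +9 to +14 mm in the tray frame (−45 to +65 mm is required). Their y values are about −56 mm (bearing_1), −1 mm (bearing_2) and +54 mm (nut), well inside the ±95 mm side walls. The two camera views agreed within about 4 mm.
- **Flatness and contact:** all three look flat, and the arm touches nothing. Forces read before and after each push stayed under 2 N.
- **Items to leave alone:** the spacer, piston_1, the tape roll and the brake pad look unmoved in the before and after pictures. I did not measure piston_2 or include it in the final close-ups. It looked unmoved after the first sweep, and the arm never worked near it.

No check failed.

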